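Feel for the clear well and seat a spice tube

TASK

The wooden rack has three deep wells for spice tubes. Two of them still hold the broken wooden foot of an old tube, out of sight deep inside, and only one is clear. Pick up the new tube, feel with its foot for the clear well without ramming an old foot deeper, and push the tube fully home, upright, in the clear well against its sprung nubs; leave the two tumblers and the jar where they stand.

Things in the scene. Friction and masses are not known exactly. Their poses are not given: they have to be found in the camera images.
- tube_mid (a point): centre of the new spice tube, standing loose and upright on the worktop: 130 mm tall, round, 0.1 to 0.2 kg. Foot end flat, 18 mm wide, widening to 25 mm over 14 mm; metal body 25 mm wide; dark wooden cap 30 mm wide from 88 to 130 mm above the foot end, to be grasped. z points from foot to cap; the foot end is 65 mm below this point.
- rack: fixed dark wooden block, 70 (x) x 180 (y) x 80 (z) mm on a thin plinth 84 x 194 x 10 mm; origin at the centre of its underside on the worktop, z up, y along the row of three wells. Wells: round, 28 mm wide, 65 mm deep (floor 15 mm above the worktop), 2 mm chamfer at the mouth. A tube that is home stands on the floor: centre 80 mm above the worktop, cap 23 mm above the rack.
- rack_hole0 (a point): centre of the mouth of the first well (rack y = -55 mm), on the rack's top face 80 mm above the worktop. Two of the three wells (which two varies) hold a stuck old wooden foot, its top 18 to 30 mm below the mouth: there the new tube stops 18 to 30 mm deep, with nothing felt before.
- rack_hole1 (a point): centre of the mouth of the middle well (rack y = 0). In each well two sprung wooden nubs face each other from the -x and +x walls, 36 to 48 mm below the mouth, 20 mm apart at rest. In the clear well they are the first resistance the tube meets, 37 mm deep or more; pushing it on past them to the floor takes a steady 5 to 20 N, more than its weight.
- rack_hole2 (a point): centre of the mouth of the third well (rack y = +55 mm), on the rack's top face
- stub_a (a joint): how far one of the two old feet has been pushed deeper since the start (m, 0 to 0.012; 0 at the start); it does not tell which well it is in. It sticks by friction, holds a downward push of up to 12 N and slides deeper for good under more
- stub_b (a joint): the same for the other old foot
- tumbler_near: loose glass tumbler, 81 mm wide, 91 mm tall, bystander between tube and rack; origin at the centre of its underside
- tumbler_left: loose glass tumbler, 81 mm wide, 91 mm tall, bystander to the left of the rack; origin at the centre of its underside
- olive_jar: loose jar with a dark lid, 71 mm wide, 110 mm tall, bystander at the right; origin at the centre of its underside
Mind the look-alikes: they are no part of the job. There is more than one size of the part that bears tube_mid; the job needs the smaller.

How it is judged:
On the way:
1. the tube's foot is in a well, at least 15 mm below its mouth, with the tube upright ((horizontal distance between tube_mid and rack_hole0 below 0.006 m or horizontal distance between tube_mid and rack_hole1 below 0.006 m or horizontal distance between tube_mid and rack_hole2 below 0.006 m) and z of tube_mid in the frame of rack below 0.13 m and angle between tube_mid's own z axis and vertical below 0.15 rad), for 0.1 s.
At the end, for the whole second after the job is handed in: the tube is released and at rest, upright (within 0.1 rad) in the clear well, centred within 6 mm of the mouth's centre, its foot within 3 mm of the well floor ((horizontal distance between tube_mid and rack_hole0 below 0.006 m or horizontal distance between tube_mid and rack_hole1 below 0.006 m or horizontal distance between tube_mid and rack_hole2 below 0.006 m) and z of tube_mid in the frame of rack below 0.083 m and angle between tube_mid's own z axis and vertical below 0.1 rad and linear speed of tube below 0.02 m/s and contact force between tube and the fingers below 0.1 N); the robot touches nothing.
It fails at once if an old foot was rammed more than 4 mm deeper (value of joint any of stub_a, stub_b above 0.004 m).
It fails at once if a tumbler or the jar was moved more than 30 mm or tipped (distance of any of tumbler_near, tumbler_left, olive_jar from where it was at the start of the episode above 0.03 m or angle between any of tumbler_near, tumbler_left, olive_jar's own z axis and vertical above 0.35 rad).
It also fails if it takes over 58 s, if anything falls off the work surface, if the arm or the gripper's body presses on something with over 40 N, if the wrist force passes 120 N, or if a joint passes its speed limit or range.

ROBOT

A 6-joint arm with a two-finger parallel gripper is mounted at the origin on a cart in front of the work surface, level with it; the furniture and walls round the work are solid. World frame = base frame: x ahead of the robot, y to its left, z up, the work surface at z = 0. Lengths are in m, angles in rad, forces in N, time in s.
With the tool pointing down it reaches from about 0.3 to 0.775 m from the base axis. Payload 14.6 kg.
Tool frame: the origin (TCP) lies between the finger pads; the fingertips stand ctrl.nose_length ahead of it and the grasp point (between the pads) lies 11 mm behind it (ctrl.nose_length is the distance from the TCP to the fingertips, in m); z points along the fingers, x is the direction in which the jaws open and shut, and the axes are right-handed (so a half turn about z gives the same grasp; the last joint's range is limited). The gripper opens to 94 mm and grips with 3 to 60 N. Pads are 16 mm wide; open, the fingers measure 119 mm over their backs; the gripper's body (75 mm by 177 mm) begins 78 mm behind the grasp point.
Start: joints at [-1.299, 0.3, 1.521, -0, 1.321, -0.067], TCP at [0.183, -0.519, 0.213] pointing down, gripper open.
Joint ranges: [-3.03, 3.03], [-0.79, 2.21], [0.23, 2.52], [-1.04, 4.18], [0, 3.07], [-2.55, 2.55]. Speed limits (rad/s): [2.22, 2.22, 2.57, 3.14, 3.14, 3.14].

INTERFACE

Orientations are given as a rotation vector (axis times angle).
In Python, from station import ctrl, imaging gives the robot as it stands.
- The arm moves only by the tool arm_command, never from a script. Its argument "deltas" is text: rows parted by semicolons, each of 6 numbers parted by spaces: the shift along the tool's x, y, z in cm, then the turn, a rotation vector about the tool's x, y, z in rad. In form: dx dy dz rx ry rz; .... A call has 1 to 5 rows; each row shifts and turns the commanded pose from where the row before left it, along the tool's axes as they then stand; what a row does not reach is not made up. A row lasts 1/8 s, in which the tool goes at most 62.5 mm and 10.7 degrees, less where a joint would pass 70% of its speed; a pose out of reach is approached as far as the arm can. A call with a gripper value outside its range is refused whole. "grip" is the gripper's target within -1 to 1 (fully open at 1, half-way at 0, shut at -1), set as the call begins (left out, the last holds). The fingers move at their own pace and stop on an object; the grip force is fixed at half the most. Time passes only in rows, so rows that do not move let the fingers close. It gives the time, the measured TCP pose, the force and the opening at its end, in the units of the state.
- ctrl.get_state(): the state, without advancing time (a new reading comes with each control period).
- imaging.snapshot(name): name is "scene" or "top" or "wrist"; returns a dict with "pixels" (384x512x3 uint8, red, green, blue), "camera_matrix" (3x3 intrinsics, pixels), "R" (3x3) and "t" (3): a world point X has camera coordinates R X + t; the wrist camera has in their place "tool_from_camera" (4x4, takes a point from camera to tool coordinates, whose origin is the TCP and whose axes are the tool frame's). Camera axes: x right, y down, z forward; pixel columns grow to the right and rows downward; lengths in m; the calibration is good to about 2 mm. The wrist camera is an equidistant fisheye: a pixel r from the principal point sees the ray r / f radians off the axis. A picture is of the moment at which its call begins: read the wrist's pose just before it. There is no depth.
- ctrl.hand_in(): hands the job in, once; it reports no verdict.
The state is a dict: "clock": time; "joint_pos": joint angles; "dq": joint speeds; "joint_torque": joint torques, N m; "tcp_pos": TCP position; "tool_rot": TCP orientation; "ft_force": force on the tool from outside, world axes, zero at the start; "ft_torque": the same for the moment, N m; "opening": finger opening in m.
Only numpy, scipy, OpenCV 4.12 (cv2) and the standard library are available. Lean on these libraries where they do the work, as an engineer would, in place of code of your own. Each camera call takes 0.05 s, during which the arm holds its last target. There are 200 camera calls.

## Working session

There is one attempt and no reset: what is moved stays moved. The work goes in short steps, Python scripts to look and compute and a tool call to move; the robot and the scene stay as the last step left them, time stands still between calls to the robot, and variables do not carry over. Pictures are saved under pics/ and viewed, about 8 in all and at most 12, crops included, and the job is handed in when it is done.

Besides the shell and the picture viewer there is one more tool, called after "Emit:" as name(argument=value, ...), one argument or row to a line, values as JSON. arm_command: Moves the arm, as the interface text tells. Its arguments: {"type":"object","properties":{"deltas":{"type":"string"},"grip":{"type":"number"}},"required":["deltas"]}

```bash
mkdir -p pics; ls
python3 - <<'E'
from station import ctrl, imaging
import cv2, numpy as np, pickle
s=ctrl.get_state(); print(s, ctrl.nose_length)
d={}
for n in ("scene","top","wrist"):
    o=imaging.snapshot(n); d[n]=o; cv2.imwrite(f"pics/{n}0.png",o["pixels"][:,:,::-1])
    print(n,{k:np.round(v,4).tolist() for k,v in o.items() if k!="pixels"})
pickle.dump((s,d),open("snap0.pkl","wb"))
E
```

```text
pics
{'clock': 0.0, 'joint_pos': array([-1.29860823e+00,  3.00454772e-01,  1.52161844e+00, -1.65778196e-05,
        1.32069383e+00, -6.66459872e-02]), 'dq': array([ 0.00127833,  0.00059153,  0.0006604 , -0.00180746, -0.00138131,
        0.00068267]), 'joint_torque': array([-5.07048389e-04, -5.31803906e+01, -3.52735770e+01,  7.08722044e-02,
        2.44771270e-02, -2.37865919e-05]), 'tcp_pos': array([ 0.18271045, -0.51848078,  0.21287948]), 'tool_rot': array([-2.56359882e+00,  1.81465901e+00,  1.44693864e-03]), 'ft_force': array([-0.42483562,  0.07746121, -0.29618305]), 'ft_torque': array([-0.00057696, -0.02517141,  0.02760038]), 'opening': 0.09367958299305942} 0.008
scene {'camera_matrix': [[368.5203, 0.0, 260.7111], [0.0, 368.5203, 190.3672], [0.0, 0.0, 1.0]], 'R': [[-0.7391, -0.6734, -0.016], [-0.4325, 0.4926, -0.7552], [0.5164, -0.5512, -0.6554]], 't': [0.3416, 0.2747, 0.8097]}
top {'camera_matrix': [[406.685, 0.0, 257.9488], [0.0, 406.685, 189.0499], [0.0, 0.0, 1.0]], 'R': [[-0.0065, -0.9998, -0.0214], [-0.9927, 0.009, -0.1203], [0.1205, 0.0204, -0.9925]], 't': [0.0228, 0.4831, 1.4551]}
wrist {'camera_matrix': [[297.3186, 0.0, 257.5932], [0.0, 297.3186, 189.9291], [0.0, 0.0, 1.0]], 'tool_from_camera': [[1.0, -0.0001, 0.0004, 0.0], [-0.0, 0.9715, 0.2368, -0.0688], [-0.0004, -0.2368, 0.9715, -0.1715], [0.0, 0.0, 0.0, 1.0]]}
```

View pics/top0.png

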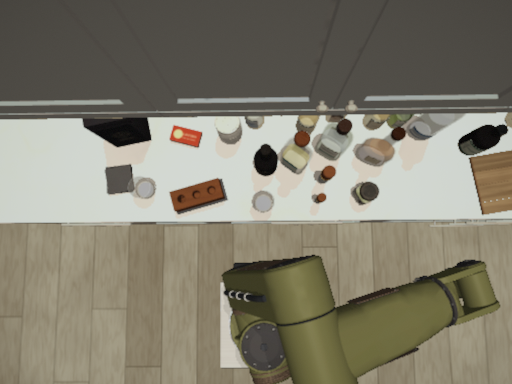

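View pics/scene0.png

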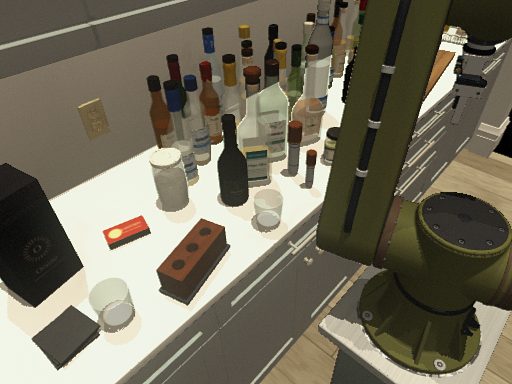

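The top view shows the rack at about (198,195) with three wells, and tumblers at (145,188) and (263,202). The olive jar is at (366,193).

Tube candidates, top pixel then scene pixel:
- Small red-brown-capped tube: (320,198), scene (311,165).
- Larger look-alike: (328,173), scene (294,148).
- Other red caps, all bottles: (302,139), (344,127), (398,133).

By the description I choose the smaller one at (320,198). I'll check it in a crop.

```bash
cat > h.py <<'E'
import numpy as np, cv2, pickle
from scipy.spatial.transform import Rotation as Ro
def ray(o,u,v):
    K=o["camera_matrix"]; R=o["R"]; t=o["t"]
    d=R.T@np.linalg.solve(K,[u,v,1.]); return -R.T@t, d
def onz(o,u,v,z):
    c,d=ray(o,u,v); return c+d*(z-c[2])/d[2]
def proj(o,X):
    p=o["camera_matrix"]@(o["R"]@np.asarray(X)+o["t"]); return p[:2]/p[2]
def two(o1,p1,o2,p2):
    c1,d1=ray(o1,*p1); c2,d2=ray(o2,*p2)
    k=np.linalg.lstsq(np.c_[d1,-d2],c2-c1,rcond=None)[0]
    a,b=c1+k[0]*d1,c2+k[1]*d2; return (a+b)/2,np.linalg.norm(a-b)
def wrist_proj(o,s,X):
    T=o["tool_from_camera"]; Rw=Ro.from_rotvec(s["tool_rot"]).as_matrix()
    p=T[:3,:3].T@(Rw.T@(np.asarray(X)-s["tcp_pos"])-T[:3,3])
    th=np.arctan2(np.hypot(p[0],p[1]),p[2]); q=p[:2]/np.hypot(p[0],p[1])
    K=o["camera_matrix"]; return K[[0,1],[2,2]]+K[0,0]*th*q
def wrist_ray(o,s,u,v):
    K=o["camera_matrix"]; q=(np.array([u,v])-K[[0,1],[2,2]])/K[0,0]; th=np.hypot(*q)
    d=np.r_[np.sin(th)*q/max(th,1e-9),np.cos(th)]
    T=o["tool_from_camera"]; Rw=Ro.from_rotvec(s["tool_rot"]).as_matrix()
    return s["tcp_pos"]+Rw@T[:3,3], Rw@T[:3,:3]@d
def wrist_onz(o,s,u,v,z):
    c,d=wrist_ray(o,s,u,v); return c+d*(z-c[2])/d[2]
E
python3 - <<'E'
from h import *
s,d=pickle.load(open("snap0.pkl","rb"))
t,c=d["top"],d["scene"]
def blobs(im,x0,y0,x1,y1,f):
    hsv=cv2.cvtColor(im,cv2.COLOR_RGB2HSV)[y0:y1,x0:x1]
    m=f(hsv).astype(np.uint8); n,l,st,ce=cv2.connectedComponentsWithStats(m)
    return [(st[i].tolist(),(ce[i]+[x0,y0]).round(1).tolist()) for i in range(1,n) if st[i][4]>15]
red=lambda h:((h[...,0]<12)|(h[...,0]>172))&(h[...,1]>110)&(h[...,2]>30)
print(blobs(t["pixels"],305,160,345,210,red)); print(blobs(c["pixels"],280,115,325,195,red))
print("rack",blobs(t["pixels"],160,170,235,222,lambda h:(h[...,1]>110)&(h[...,2]>40)))
print(blobs(c["pixels"],150,210,235,300,lambda h:(h[...,1]>110)&(h[...,2]>40)))
for u,v in [(320,198),(328,173)]: print("cap top", onz(t,u,v,.13), proj(c,onz(t,u,v,.13)),onz(t,u,v,.18), proj(c,onz(t,u,v,.18)))
for u,v in [(181,199),(197,195),(215,190)]: print("well",onz(t,u,v,.08), proj(c,onz(t,u,v,.08)))
a=cv2.resize(t["pixels"][160:225,160:235],None,fx=6,fy=6,interpolation=cv2.INTER_CUBIC)
b=cv2.resize(t["pixels"][160:225,300:350],None,fx=6,fy=6,interpolation=cv2.INTER_CUBIC)
e=cv2.resize(c["pixels"][110:200,280:345],None,fx=4,fy=4,interpolation=cv2.INTER_CUBIC)
im=np.zeros((400,780,3),np.uint8); im[:,:]=255
row=np.hstack([a,b]); im[:390,:750]=row
cv2.imwrite("pics/crop1.png",im[:,:,::-1])
f=cv2.resize(c["pixels"][210:300,150:235],None,fx=4,fy=4,interpolation=cv2.INTER_CUBIC)
cv2.imwrite("pics/crop2.png",np.hstack([e,f])[:,:,::-1])
E
```

```text
[([16, 6, 14, 13, 104], [328.1, 172.3]), ([12, 34, 9, 8, 41], [320.9, 197.6])]
[([9, 6, 13, 22, 160], [295.3, 129.2]), ([27, 35, 9, 14, 68], [311.5, 154.6])]
rack [([10, 9, 54, 32, 1044], [196.9, 194.8])]
[([7, 9, 68, 63, 1534], [190.4, 249.6])]
cap top [ 0.43868742 -0.19265601  0.13      ] [311.2498969  152.67649639] [ 0.43379644 -0.18604986  0.18      ] [312.59101728 139.51409119]
cap top [ 0.52395491 -0.22193473  0.13      ] [294.24571842 137.78678527] [ 0.51595845 -0.21426224  0.18      ] [295.50779059 125.32749835]
well [0.44425663 0.28984933 0.08      ] [179.04540962 263.86942626]
well [0.4579545  0.23335639 0.08      ] [194.54508818 246.24356528]
well [0.47515433 0.16976615 0.08      ] [209.94865588 227.82744627]
```

View pics/crop1.png

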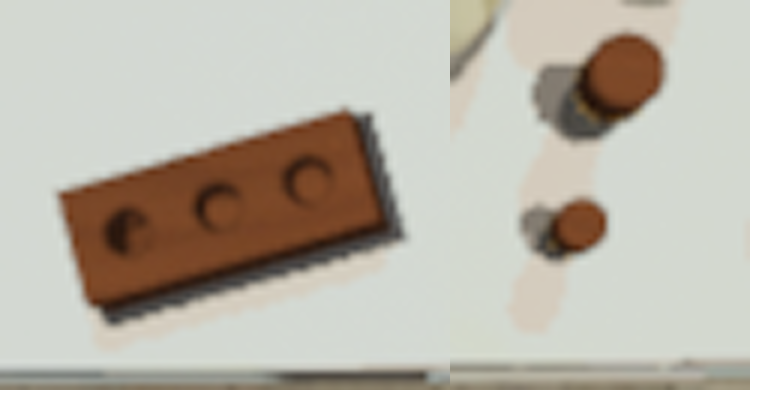

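View pics/crop2.png

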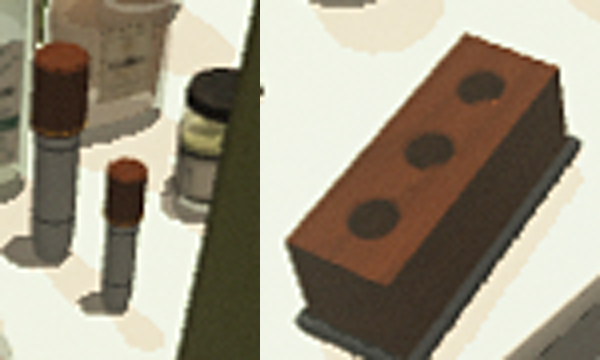

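The crops confirm the choice: the small tube has its cap top at top pixel (320.5,197.5). Its 0.13 m height agrees in both views, since the predicted scene pixel (311,153) matches. The rack shows three wells. The left one, at top pixel (181,199), looks darker and so deeper.

Run:
```python
from h import *
s,d=pickle.load(open("snap0.pkl","rb"))
t,c=d["top"],d["scene"]
R=Ro.from_rotvec(s["tool_rot"]).as_matrix(); print(R.round(3))
print("small",two(t,(320.6,197.6),c,(311.5,152)),"big",two(t,(328.5,172.3),c,(295.5,124.5)))
print("jar",onz(t,368,191,.11),"tumbler near",onz(t,263,202,.05),"left",onz(t,145,188,.05))
# rack corners in top crop -> full
for u,v in [(60,192),(350,108),(388,222),(92,305)]: print(onz(t,160+u/6,160+v/6,.08).round(4))
for p,q in zip([(128,232),(219,207),(310,181)],[(373,218),(428,150),(480,87)]):
    P=(160+p[0]/6,160+p[1]/6);Q=(150+(q[0]-260)/4,210+q[1]/4); print(onz(t,*P,.08),onz(c,*Q,.08))
```

```text
[[ 0.332 -0.943 -0.   ]
 [-0.943 -0.332  0.001]
 [-0.001 -0.    -1.   ]]
small (array([ 0.43973412, -0.19474547,  0.13079852]), np.float64(0.000513811068373959)) big (array([ 0.51778893, -0.21593583,  0.1813325 ]), np.float64(0.0006373836901107984))
jar [ 0.46333562 -0.35997369  0.11      ] tumbler near [0.43386954 0.00082715 0.05      ] left [0.48835387 0.42780931 0.05      ]
[0.4695 0.3293 0.08  ]
[0.5179 0.1582 0.08  ]
[0.45   0.1355 0.08  ]
[0.4026 0.3092 0.08  ]
[0.44542824 0.2886872  0.08      ] [0.44419425 0.29213825 0.08      ]
[0.45974553 0.23514842 0.08      ] [0.45946814 0.2398004  0.08      ]
[0.47466833 0.18156677 0.08      ] [0.47440529 0.18655198 0.08      ]
```

Emit:
arm_command(
  deltas="0 0 -1 0 0 0.169; 0 0 -1 0 0 0.169; -4 -4 0 0 0 0; -4 -4 0 0 0 0; -4 -4 0 0 0 0",
  grip=0.4,
)

```text
clock: 0.78
tcp_pos: [0.3036, -0.3972, 0.2333]
tool_rot: [-2.222, 2.221, 0.0]
ft_force: [0.5, -0.6, -0.1]
opening: 0.0654
```

Emit:
arm_command(
  deltas="-5.1 -1.2 0 0 0 0; -5.1 -1.2 0 0 0 0; -5.1 -1.2 0 0 0 0; -5.1 -1.2 0 0 0 0; 0 0 0 0 0 0",
)

```text
clock: 1.4
tcp_pos: [0.351, -0.1923, 0.2336]
tool_rot: [-2.226, 2.216, -0.001]
ft_force: [-0.6, -1.1, -0.2]
opening: 0.066
```

Emit:
arm_command(
  deltas="0.1 -4.4 0 0 0 0; 0.1 -4.4 0 0 0 0; 0 0 0 0 0 0; 0 0 0 0 0 0",
)

```text
clock: 1.9
tcp_pos: [0.4379, -0.197, 0.233]
tool_rot: [2.222, -2.221, -0.001]
ft_force: [0.2, -0.6, -0.6]
opening: 0.0656
```

Run:
```python
from h import *
from station import ctrl, imaging
s=ctrl.get_state(); o=imaging.snapshot("wrist"); pickle.dump((s,o),open("w1.pkl","wb"))
cv2.imwrite("pics/w1.png",o["pixels"][:,:,::-1])
print(s["tcp_pos"],s["tool_rot"],s["opening"])
print("pred cap",wrist_proj(o,s,[.4397,-.1947,.13]))
```

```text
[ 0.43792587 -0.19703838  0.23302792] [ 2.22155114e+00 -2.22070818e+00 -1.49389190e-03] 0.06562821831894002
pred cap [255.20198192 189.95466163]
```

View pics/w1.png

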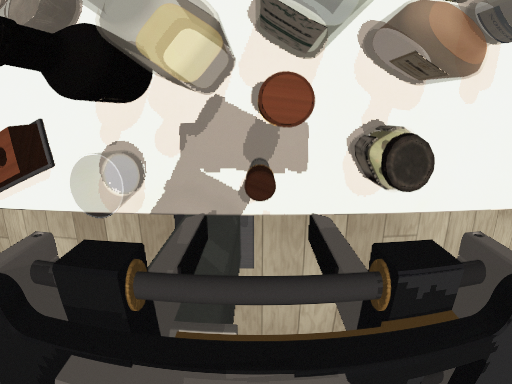

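Run:
```python
from h import *
s,o=pickle.load(open("w1.pkl","rb"))
im=o["pixels"]; hsv=cv2.cvtColor(im,cv2.COLOR_RGB2HSV)
m=((hsv[...,1]>110)&(hsv[...,2]<120)).astype(np.uint8); m[:,:235]=0;m[:,285:]=0;m[:150]=0;m[206:]=0
cs,_=cv2.findContours(m,0,1)
for c in cs:
    if cv2.contourArea(c)>50: print(cv2.boundingRect(c),cv2.fitEllipse(c),cv2.minEnclosingCircle(c)[1])
x,y,w,h=240,150,50,60
cr=cv2.resize(im[140:210,220:300],None,fx=6,fy=6,interpolation=cv2.INTER_CUBIC); 
cv2.imwrite("pics/w1c.png",cr[:,:,::-1])
# predicted outline of cap top / cap bottom for given centre
from numpy import array
def circ(c,z,r=.015): return array([wrist_proj(o,s,[c[0]+r*np.cos(a),c[1]+r*np.sin(a),z]) for a in np.linspace(0,6.283,73)])
for c in [(.4397,-.1947),(.442,-.199)]:
    a=circ(c,.13);b=circ(c,.088); p=np.r_[a,b]; print(c,p.min(0),p.max(0),a.min(0),a.max(0))
```

```text
(245, 165, 30, 36) ((259.6713562011719, 182.56759643554688), (29.281429290771484, 35.680538177490234), 179.9281005859375) 17.78434181213379
(0.4397, -0.1947) [239.44014107 167.16853617] [270.97708821 205.08183902] [239.44014107 174.44143109] [270.97708821 205.08183902]
(0.442, -0.199) [243.92685217 165.06387227] [275.52449148 202.7917783 ] [243.92685217 172.03480497] [275.52449148 202.7917783 ]
```

View pics/w1c.png

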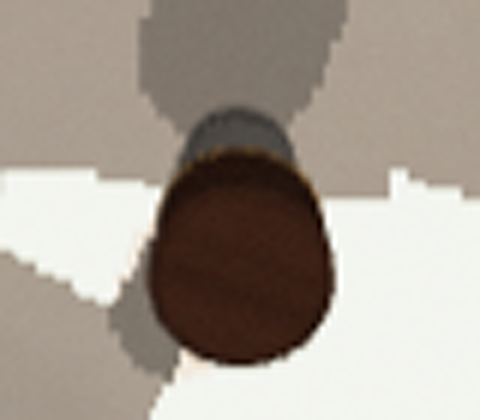

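Emit:
arm_command(
  deltas="0.1 -0.4 4.5 0 0 0; 0 0 4.5 0 0 0; 0 0 4.0 0 0 0; 0 0 0.4 0 0 0; 0 0 0 0 0 0",
)

```text
clock: 2.58
tcp_pos: [0.4428, -0.198, 0.1009]
tool_rot: [-2.222, 2.221, -0.002]
ft_force: [-0.9, -0.5, 0.8]
opening: 0.066
```

Emit:
arm_command(
  deltas="0 0 0 0 0 0; 0 0 0 0 0 0; 0 0 0 0 0 0; 0 0 0 0 0 0",
  grip=-1,
)

```text
clock: 3.08
tcp_pos: [0.4426, -0.1976, 0.0997]
tool_rot: [-2.222, 2.22, -0.001]
ft_force: [0.2, 2.0, -0.1]
opening: 0.0295
```

Run:
```python
from h import *
from station import ctrl, imaging
s=ctrl.get_state(); print({k:np.round(s[k],4) for k in("tcp_pos","tool_rot","opening","ft_force","ft_torque")})
```

```text
{'tcp_pos': array([ 0.4426, -0.1976,  0.0997]), 'tool_rot': array([-2.2223e+00,  2.2204e+00, -6.0000e-04]), 'opening': np.float64(0.0295), 'ft_force': array([ 0.1669,  1.962 , -0.0825]), 'ft_torque': array([ 4.632e-01, -1.228e-01, -2.000e-04])}
```

Emit:
arm_command(
  deltas="0 0 -3 0 0 0; 0 0 -5 0 0 0; 0 0 -5 0 0 0; 0 3 -1.5 0 0 0; 0 3 0 0 0 0",
)

```text
clock: 3.7
tcp_pos: [0.382, -0.1976, 0.2454]
tool_rot: [-2.223, 2.22, -0.003]
ft_force: [0.1, -0.4, -1.8]
opening: 0.0294
```

Emit:
arm_command(
  deltas="-3 0 0 0 0 0; -5 0 0 0 0 0; -5 0 0 0 0 0; -5 0 0 0 0 0; -5 0 0 0 0 0",
)

```text
clock: 4.32
tcp_pos: [0.3819, 0.034, 0.2445]
tool_rot: [-2.222, 2.221, -0.0]
ft_force: [1.0, -0.3, -2.0]
opening: 0.0298
```

Emit:
arm_command(
  deltas="-5 0 0 0 0 0; -5 0 0 0 0 0; -5 0 0 0 0 0; -3 0 0 0 0 0; 0 0 0 0 0 0",
)

```text
clock: 4.95
tcp_pos: [0.3817, 0.2138, 0.244]
tool_rot: [2.225, -2.217, -0.001]
ft_force: [-0.8, 0.2, -2.4]
opening: 0.0293
```

Run:
```python
from h import *
from station import ctrl, imaging
s=ctrl.get_state(); o=imaging.snapshot("wrist"); pickle.dump((s,o),open("w2.pkl","wb"))
cv2.imwrite("pics/w2.png",cv2.resize(o["pixels"],(768,576),interpolation=cv2.INTER_CUBIC)[:,:,::-1])
print({k:np.round(s[k],4) for k in("clock","tcp_pos","tool_rot","opening","ft_force","ft_torque")})
for X in [(.445,.29,.08),(.4595,.2365,.08),(.4745,.183,.08)]: print(1.5*wrist_proj(o,s,X))
```

```text
{'clock': np.float64(4.95), 'tcp_pos': array([0.3817, 0.2138, 0.244 ]), 'tool_rot': array([ 2.2247e+00, -2.2169e+00, -7.0000e-04]), 'opening': np.float64(0.0293), 'ft_force': array([-0.8219,  0.2237, -2.4355]), 'ft_torque': array([-0.0546,  0.0213,  0.    ])}
[286.15024013 186.7604823 ]
[356.19059741 166.24604723]
[428.13618958 146.82529275]
```

View pics/w2.png

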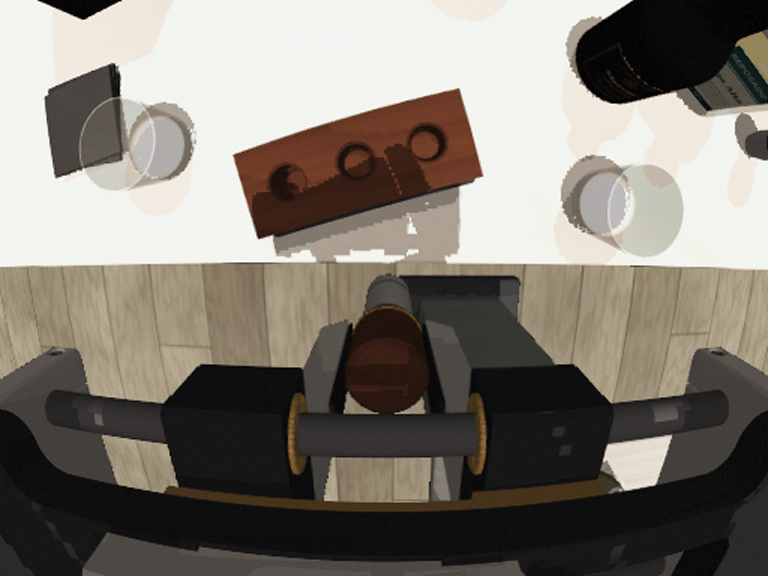

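Run:
```python
from h import *
s,o=pickle.load(open("w2.pkl","rb")); p0=s["tcp_pos"]
P=np.array([wrist_onz(o,s,u/1.5,v/1.5,.08) for u,v in [(234,155),(459,89),(483,178),(258,238)]])
ax=(P[0]-P[1]+P[3]-P[2])/2; print("len",np.linalg.norm(P[0]-P[1]),np.linalg.norm(P[3]-P[2]),np.linalg.norm(P[0]-P[3]),np.linalg.norm(P[1]-P[2]))
n=ax/np.linalg.norm(ax); c=P.mean(0); print("dir",n,"centre",c,"wells",c+.055*n,c-.055*n)
for u,v in [(287,183),(356,161),(427.5,142.5)]: print("eye",wrist_onz(o,s,u/1.5,v/1.5,.08))
im=o["pixels"]; hsv=cv2.cvtColor(im,cv2.COLOR_RGB2HSV)
# cap top in hand: predicted vs by eye
def circ(c,z,r=.015): return np.array([wrist_proj(o,s,[c[0]+r*np.cos(a),c[1]+r*np.sin(a),z]) for a in np.linspace(0,6.283,73)])
for dx in (-.003,0,.003):
    a=circ(p0+[dx,0,0],p0[2]+.0303); f=circ(p0+[dx,0,0],p0[2]-.0117); print(dx,(1.5*a.min(0)).round(1),(1.5*a.max(0)).round(1),"rim top v",(1.5*f.min(0)).round(1))
w=im[45:165,150:330]; cap=im[190:285,220:300]
w=cv2.resize(w,(720,480),interpolation=cv2.INTER_CUBIC); cv2.imwrite("pics/w2c.png",w[:,:,::-1])
m=((hsv[...,1]>100)&(hsv[...,0]<15)).astype(np.uint8); m[:200]=0;m[280:]=0;m[:,:225]=0;m[:,292:]=0
for k in cv2.findContours(m,0,1)[0]:
    if cv2.contourArea(k)>100: print("cap blob*1.5",np.array(cv2.boundingRect(k))*1.5)
```

```text
len 0.17857853852129135 0.17898635795451057 0.06793723482473729 0.07041943453409757
dir [-0.26510729  0.96421892  0.        ] centre [0.46234689 0.2365387  0.08      ] wells [0.44776599 0.28957074 0.08      ] [0.4769278  0.18350666 0.08      ]
eye [0.44785566 0.28928641 0.08      ]
eye [0.46345692 0.23664065 0.08      ]
eye [0.47776992 0.1834968  0.08      ]
-0.003 [344.1 348.9] [429.1 424.2] rim top v [352.4 312.4]
0 [343.8 340.7] [429.4 417.2] rim top v [352.3 305.7]
0.003 [343.6 332.4] [429.7 410.1] rim top v [352.2 298.9]
cap blob*1.5 [343.5 306.   85.5 108. ]
```

View pics/w2c.png

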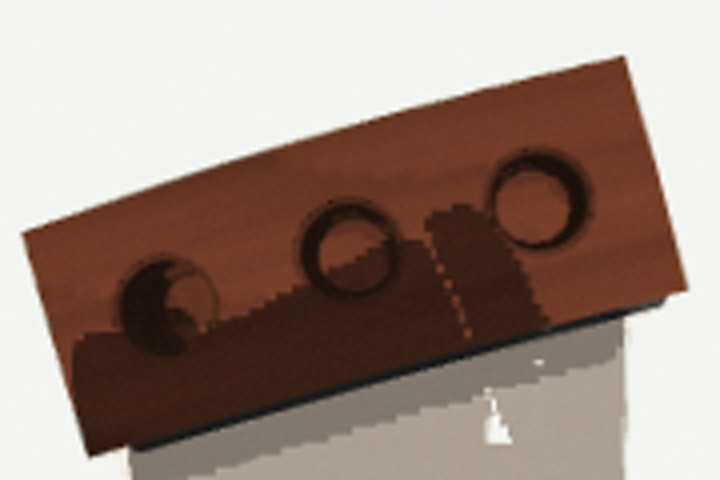

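The wrist crop shows a stub top as a lit disc in the middle (crop (350,250)) and right (535,205) wells. The left well (168,305) shows only a shadowed wall. I'll try the left one first, at about (0.4476, 0.2895).

Emit:
arm_command(
  deltas="-3.8 -3.3 0 0 0 0; -3.8 -3.3 1 0 0 0; 0 0 3.4 0 0 0; 0 0 0.5 0 0 0; 0 0 0 0 0 0",
)

```text
clock: 5.62
tcp_pos: [0.4483, 0.2878, 0.1963]
tool_rot: [-2.221, 2.221, -0.0]
ft_force: [0.0, 0.1, -2.4]
opening: 0.0297
```

Run:
```python
from h import *
from station import ctrl, imaging
s=ctrl.get_state(); o=imaging.snapshot("wrist"); c=imaging.snapshot("scene"); t=imaging.snapshot("top"); pickle.dump((s,o,c,t),open("w3.pkl","wb"))
print({k:np.round(s[k],4) for k in("clock","tcp_pos","tool_rot","opening","ft_force","ft_torque")})
p=s["tcp_pos"]; print("foot pred",wrist_proj(o,s,p-[0,0,.0997]),"well",wrist_proj(o,s,[.4478,.2895,.08]),"scene foot",proj(c["scene"] if "scene" in c else c,p-[0,0,.0997]))
a=cv2.resize(o["pixels"][120:230,200:310],(550,550),interpolation=cv2.INTER_CUBIC)
b=cv2.resize(c["pixels"][200:310,150:200],(250,550),interpolation=cv2.INTER_CUBIC)
cv2.imwrite("pics/w3.png",np.hstack([a,b])[:,:,::-1])
```

```text
{'clock': np.float64(5.625), 'tcp_pos': array([0.4483, 0.2878, 0.1963]), 'tool_rot': array([-2.2210e+00,  2.2213e+00, -3.0000e-04]), 'opening': np.float64(0.0297), 'ft_force': array([ 0.0117,  0.077 , -2.3961]), 'ft_torque': array([ 0.0538, -0.0112, -0.0322])}
foot pred [257.64009396 192.77410989] well [255.88177671 189.19648586] scene foot [177.44053941 257.64406501]
```

View pics/w3.png

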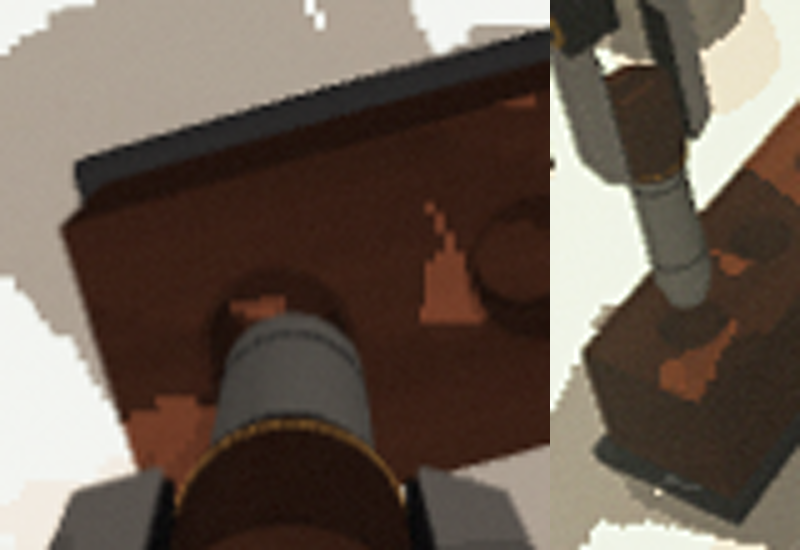

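Run:
```python
from h import *
s,o,c,t=pickle.load(open("w3.pkl","rb")); p=s["tcp_pos"]
A=np.linspace(0,2*np.pi,181)
def circ(f,x,y,z,r): 
    q=np.array([f([x+r*np.cos(a),y+r*np.sin(a),z]) for a in A]); return q.min(0).round(1),q.max(0).round(1)
W=lambda X:(wrist_proj(o,s,X)-[200,120])*5
S=lambda X:(proj(c,X)-[150,200])*5+[550,0]
for n,f in(("wrist",W),("scene",S)):
    print(n,"mouth(16mm w chamfer)",circ(f,.4478,.2895,.08,.016),"foot",circ(f,p[0],p[1],p[2]-.0997,.009),"body14",circ(f,p[0],p[1],p[2]-.0857,.0125),"rim88",circ(f,p[0],p[1],p[2]-.0117,.015))
    print(" px per mm x,y:", (f([.4488,.2895,.09])-f([.4478,.2895,.09])).round(2),(f([.4478,.2905,.09])-f([.4478,.2895,.09])).round(2))
```

```text
wrist mouth(16mm w chamfer) (array([199.2, 266.9]), array([359.7, 423. ])) foot (array([240.4, 317.2]), array([336. , 409.8])) body14 (array([218.5, 314.9]), array([358. , 449.7])) rim88 (array([174.4, 418.9]), array([402.5, 632.1]))
 px per mm x,y: [-0.01 -5.04] [-5.19  0.  ]
scene mouth(16mm w chamfer) (array([654.9, 286.5]), array([726.8, 343.7])) foot (array([666.7, 272.3]), array([707.7, 304.4])) body14 (array([653.1, 245.9]), array([710.7, 290.6])) rim88 (array([615.4, 126.5]), array([689. , 180.1]))
 px per mm x,y: [-1.39 -1.19] [-1.79  1.34]
```

Run:
```python
from h import *
s,o,c,t=pickle.load(open("w3.pkl","rb"))
hsv=cv2.cvtColor(cv2.resize(o["pixels"][120:230,200:310],(550,550),interpolation=cv2.INTER_LINEAR),cv2.COLOR_RGB2HSV)
m=(hsv[...,1]<70); 
for v in range(310,430,10):
    r=np.where(m[v,190:410])[0]+190; print(v,r.min() if len(r) else None,r.max() if len(r) else None,(r.min()+r.max())/2 if len(r) else None)
p=s["tcp_pos"];A=np.linspace(0,2*np.pi,721)
W=lambda X:(wrist_proj(o,s,X)-[200,120])*5
# predicted tube silhouette widths by row
msk=np.zeros((550,550),np.uint8)
for h in np.linspace(0,.088,89):
    r=.009+.0035*min(h/.014,1); q=np.array([W([p[0]+r*np.cos(a),p[1]+r*np.sin(a),p[2]-.0997+h]) for a in A[::10]]); cv2.fillConvexPoly(msk,q.round().astype(np.int32),1)
for v in range(310,430,20):
    r=np.where(msk[v])[0]; print("pred",v,(r.min(),r.max(),(r.min()+r.max())/2) if len(r) else None)
```

```text
310 None None None
320 271 320 295.5
330 249 339 294.0
340 237 348 292.5
350 231 354 292.5
360 227 358 292.5
370 225 360 292.5
380 221 362 291.5
390 220 364 292.0
400 219 366 292.5
410 220 368 294.0
420 217 369 293.0
pred 310 None
pred 330 (np.int64(244), np.int64(332), np.float64(288.0))
pred 350 (np.int64(227), np.int64(350), np.float64(288.5))
pred 370 (np.int64(219), np.int64(357), np.float64(288.0))
pred 390 (np.int64(216), np.int64(361), np.float64(288.5))
pred 410 (np.int64(212), np.int64(364), np.float64(288.0))
```

Emit:
arm_command(
  deltas="-0.2 0.07 0.5 0 0 0; 0 0 0.5 0 0 0; 0 0 0.4 0 0 0; 0 0 0.4 0 0 0; 0 0 0.2 0 0 0",
)

```text
clock: 6.4
tcp_pos: [0.4474, 0.2905, 0.1751]
tool_rot: [2.222, -2.22, -0.0]
ft_force: [-0.2, -0.3, -2.3]
opening: 0.0292
```

Emit:
arm_command(
  deltas="0 0 0.2 0 0 0; 0 0 0.2 0 0 0; 0 0 0.2 0 0 0; 0 0 0.2 0 0 0; 0 0 0 0 0 0",
)

```text
clock: 7.02
tcp_pos: [0.4474, 0.2904, 0.1673]
tool_rot: [2.222, -2.22, -0.0]
ft_force: [-0.4, -0.4, -1.3]
opening: 0.0295
```

Emit:
arm_command(
  deltas="0 0 0.1 0 0 0; 0 0 0.1 0 0 0; 0 0 0.1 0 0 0; 0 0 0 0 0 0",
)

```text
clock: 7.52
tcp_pos: [0.4474, 0.2905, 0.1644]
tool_rot: [2.222, -2.221, -0.0]
ft_force: [0.2, 0.1, -1.1]
opening: 0.0292
```

Run:
```python
from h import *
from station import ctrl
s=ctrl.get_state(); print({k:np.round(s[k],4) for k in("clock","tcp_pos","ft_force","ft_torque")})
```

```text
{'clock': np.float64(7.525), 'tcp_pos': array([0.4474, 0.2905, 0.1644]), 'ft_force': array([ 0.1502,  0.0779, -1.1128]), 'ft_torque': array([ 0.0448,  0.0025, -0.0587])}
```

Emit:
arm_command(
  deltas="0 0 0.1 0 0 0; 0 0 0.1 0 0 0; 0 0 0 0 0 0",
)

```text
clock: 7.9
tcp_pos: [0.4474, 0.2905, 0.1624]
tool_rot: [2.222, -2.22, -0.0]
ft_force: [-0.2, -0.3, -2.1]
opening: 0.0296
```

Emit:
arm_command(
  deltas="0 0 0.1 0 0 0; 0 0 0.1 0 0 0; 0 0 0 0 0 0",
)

```text
clock: 8.28
tcp_pos: [0.4474, 0.2905, 0.1603]
tool_rot: [2.222, -2.22, -0.0]
ft_force: [-1.0, 0.6, -2.2]
opening: 0.0295
```

Emit:
arm_command(
  deltas="0 0 0.1 0 0 0; 0 0 0.1 0 0 0; 0 0 0 0 0 0",
)

```text
clock: 8.65
tcp_pos: [0.4474, 0.2904, 0.1583]
tool_rot: [2.222, -2.22, -0.0]
ft_force: [-0.7, 0.4, -2.5]
opening: 0.0294
```

Emit:
arm_command(
  deltas="0 0 0.1 0 0 0; 0 0 0.1 0 0 0; 0 0 0 0 0 0",
)

```text
clock: 9.02
tcp_pos: [0.4474, 0.2905, 0.1564]
tool_rot: [2.222, -2.22, -0.0]
ft_force: [0.1, -0.3, -2.6]
opening: 0.0299
```

Emit:
arm_command(
  deltas="0 0 0.1 0 0 0; 0 0 0.1 0 0 0; 0 0 0 0 0 0",
)

```text
clock: 9.4
tcp_pos: [0.4474, 0.2905, 0.1543]
tool_rot: [2.222, -2.22, -0.0]
ft_force: [-0.0, -0.3, -2.7]
opening: 0.0294
```

Emit:
arm_command(
  deltas="0 0 0.1 0 0 0; 0 0 0.1 0 0 0; 0 0 0 0 0 0",
)

```text
clock: 9.78
tcp_pos: [0.4474, 0.2905, 0.1523]
tool_rot: [2.222, -2.22, -0.0]
ft_force: [-0.1, -0.3, -1.4]
opening: 0.0295
```

Depth is about 27.4 mm with no resistance.

Emit:
arm_command(
  deltas="0 0 0.1 0 0 0; 0 0 0.1 0 0 0; 0 0 0 0 0 0",
)

```text
clock: 10.15
tcp_pos: [0.4474, 0.2905, 0.1504]
tool_rot: [2.222, -2.22, -0.0]
ft_force: [-0.8, -1.0, -1.6]
opening: 0.0294
```

Emit:
arm_command(
  deltas="0 0 0.1 0 0 0; 0 0 0.1 0 0 0; 0 0 0 0 0 0",
)

```text
clock: 10.52
tcp_pos: [0.4474, 0.2905, 0.1484]
tool_rot: [2.222, -2.221, -0.0]
ft_force: [0.8, -0.5, -0.8]
opening: 0.0295
```

Emit:
arm_command(
  deltas="0 0 0.1 0 0 0; 0 0 0.1 0 0 0; 0 0 0 0 0 0",
)

```text
clock: 10.9
tcp_pos: [0.4474, 0.2905, 0.1463]
tool_rot: [2.222, -2.22, -0.0]
ft_force: [-0.1, 0.1, -2.1]
opening: 0.0295
```

Emit:
arm_command(
  deltas="0 0 0.1 0 0 0; 0 0 0.1 0 0 0; 0 0 0.1 0 0 0; 0 0 0 0 0 0",
)

```text
clock: 11.4
tcp_pos: [0.4474, 0.2905, 0.1434]
tool_rot: [2.222, -2.22, -0.0]
ft_force: [0.6, 0.9, -1.1]
opening: 0.0294
```

Emit:
arm_command(
  deltas="0 0 0.1 0 0 0; 0 0 0.1 0 0 0; 0 0 0.1 0 0 0; 0 0 0 0 0 0",
)

```text
clock: 11.9
tcp_pos: [0.4474, 0.2905, 0.1404]
tool_rot: [2.222, -2.22, -0.0]
ft_force: [-0.0, -0.2, -1.2]
opening: 0.0295
```

This is past the depth of any stub, so the well is clear. Pushing on against the nubs.

Emit:
arm_command(
  deltas="0 0 0.1 0 0 0; 0 0 0.1 0 0 0; 0 0 0.1 0 0 0; 0 0 0.1 0 0 0; 0 0 0.1 0 0 0",
)

```text
clock: 12.52
tcp_pos: [0.4475, 0.2905, 0.1354]
tool_rot: [2.222, -2.221, 0.0]
ft_force: [-0.0, 0.5, -1.9]
opening: 0.0292
```

Emit:
arm_command(
  deltas="0 0 0.1 0 0 0; 0 0 0.1 0 0 0; 0 0 0.1 0 0 0; 0 0 0.1 0 0 0; 0 0 0.1 0 0 0",
)

```text
clock: 13.15
tcp_pos: [0.4477, 0.2907, 0.131]
tool_rot: [-2.222, 2.22, -0.0]
ft_force: [-1.2, -0.1, 8.9]
opening: 0.0291
```

Emit:
arm_command(
  deltas="0 0 0.1 0 0 0; 0 0 0.1 0 0 0; 0 0 0.1 0 0 0; 0 0 0.1 0 0 0; 0 0 0.1 0 0 0",
)

```text
clock: 13.78
tcp_pos: [0.4474, 0.2905, 0.1252]
tool_rot: [2.222, -2.22, -0.0]
ft_force: [-0.0, 1.9, -1.1]
opening: 0.0296
```

Emit:
arm_command(
  deltas="0 0 0.1 0 0 0; 0 0 0.1 0 0 0; 0 0 0.1 0 0 0; 0 0 0.1 0 0 0; 0 0 0.1 0 0 0",
)

```text
clock: 14.4
tcp_pos: [0.4478, 0.2907, 0.1212]
tool_rot: [-2.221, 2.22, -0.001]
ft_force: [-0.2, -1.4, 5.4]
opening: 0.0295
```

Emit:
arm_command(
  deltas="0 0 0.1 0 0 0; 0 0 0.1 0 0 0; 0 0 0.1 0 0 0; 0 0 0 0 0 0",
)

```text
clock: 14.9
tcp_pos: [0.4476, 0.2906, 0.1178]
tool_rot: [-2.222, 2.22, -0.0]
ft_force: [0.0, -0.2, 3.8]
opening: 0.0298
```

Emit:
arm_command(
  deltas="0 0 0.1 0 0 0; 0 0 0.1 0 0 0; 0 0 0 0 0 0",
)

```text
clock: 15.28
tcp_pos: [0.4476, 0.2906, 0.1157]
tool_rot: [-2.222, 2.22, -0.0]
ft_force: [-0.8, 1.2, 4.6]
opening: 0.0296
```

Emit:
arm_command(
  deltas="0 0 0.1 0 0 0; 0 0 0 0 0 0",
)

```text
clock: 15.52
tcp_pos: [0.4476, 0.2906, 0.1146]
tool_rot: [-2.222, 2.22, -0.0]
ft_force: [0.1, 0.7, 4.7]
opening: 0.0296
```

Emit:
arm_command(
  deltas="0 0 0.1 0 0 0; 0 0 0 0 0 0",
)

```text
clock: 15.78
tcp_pos: [0.4479, 0.2907, 0.1146]
tool_rot: [-2.221, 2.219, -0.001]
ft_force: [-2.0, -1.9, 14.2]
opening: 0.0296
```

Emit:
arm_command(
  deltas="0 0 0.1 0 0 0; 0 0 0 0 0 0",
)

```text
clock: 16.02
tcp_pos: [0.4483, 0.2908, 0.1145]
tool_rot: [-2.22, 2.219, -0.002]
ft_force: [-2.5, -3.8, 21.5]
opening: 0.0294
```

Floor reached: the TCP stalls at 0.1146 against a predicted 0.1147, and the force climbs to 21 N. I'll unload slightly, release and withdraw.

Emit:
arm_command(
  deltas="0 0 -0.15 0 0 0; 0 0 0 0 0 0",
)

```text
clock: 16.27
tcp_pos: [0.4478, 0.2906, 0.1146]
tool_rot: [-2.222, 2.22, -0.001]
ft_force: [-0.5, -1.2, 10.0]
opening: 0.0295
```

Emit:
arm_command(
  deltas="0 0 0 0 0 0; 0 0 0 0 0 0; 0 0 0 0 0 0; 0 0 0 0 0 0",
  grip=0.2,
)

```text
clock: 16.77
tcp_pos: [0.4474, 0.2904, 0.1138]
tool_rot: [2.222, -2.22, -0.0]
ft_force: [0.1, -0.7, 0.1]
opening: 0.0566
```

Emit:
arm_command(
  deltas="0 0 -1 0 0 0; 0 0 -3 0 0 0; 0 0 -4 0 0 0; 0 0 -3 0 0 0; 0 3 0 0 0 0",
)

```text
clock: 17.4
tcp_pos: [0.4185, 0.2907, 0.2267]
tool_rot: [-2.218, 2.219, -0.002]
ft_force: [-0.1, 0.4, -0.3]
opening: 0.0564
```

Emit:
arm_command(
  deltas="0 3 0 0 0 0; 0 0 0 0 0 0; 0 0 0 0 0 0",
)

```text
clock: 17.77
tcp_pos: [0.3879, 0.2905, 0.2246]
tool_rot: [-2.222, 2.22, -0.0]
ft_force: [1.1, -0.3, -0.2]
opening: 0.0564
```

Run:
```python
from h import *
from station import ctrl, imaging
s=ctrl.get_state(); o=imaging.snapshot("wrist"); c=imaging.snapshot("scene"); t=imaging.snapshot("top"); pickle.dump((s,o,c,t),open("w4.pkl","wb"))
print({k:np.round(s[k],4) for k in("clock","tcp_pos","tool_rot","opening","ft_force")})
W=lambda X:(wrist_proj(o,s,X)-[130,20])*2.5; S=lambda X:(proj(c,X)-[130,190])*3+[500,0]
for z in (.145,.103): print(z,"wrist",W([.4476,.290,z]),"scene",S([.4476,.290,z]))
a=cv2.resize(o["pixels"][20:180,130:330],(500,400),interpolation=cv2.INTER_CUBIC)
b=cv2.resize(c["pixels"][190:323,130:230],(300,400),interpolation=cv2.INTER_CUBIC)
cv2.imwrite("pics/w4.png",np.hstack([a,b])[:,:,::-1])
```

```text
{'clock': np.float64(17.775), 'tcp_pos': array([0.3879, 0.2905, 0.2246]), 'tool_rot': array([-2.2218e+00,  2.2197e+00, -5.0000e-04]), 'opening': np.float64(0.0564), 'ft_force': array([ 1.131 , -0.3329, -0.1736])}
0.145 wrist [320.98512038 274.40147221] scene [629.28743941 162.12263219]
0.103 wrist [320.71296298 270.60039005] scene [639.09485211 199.7792544 ]
```

View pics/w4.png

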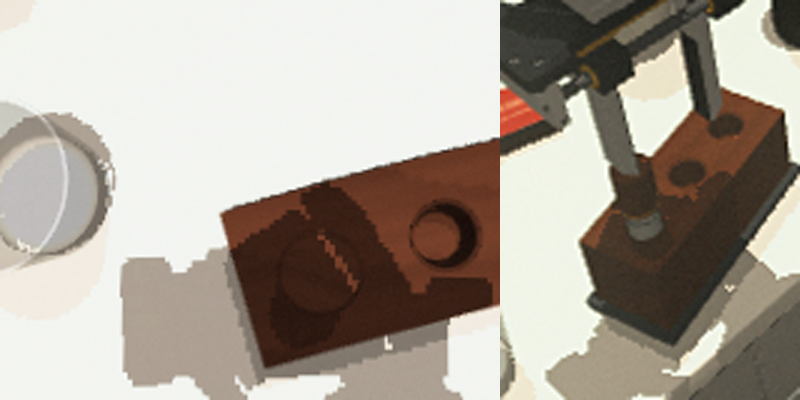

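The tube is home in the left well. Its cap top is at crop pixel (319,272), against (321,274) predicted for the home height, and the scene view also agrees. It stands upright and the tumbler is undisturbed.

```bash
python3 -c "
from station import ctrl
print(ctrl.hand_in())"
```

```text
the job is handed in; nothing more can be done
None
```

The new tube, the smaller of the two look-alikes, is home and upright in the end well farthest to the left, at about (0.4475, 0.290). I handed the job in after about 18 s on the robot's clock.

- **Choosing the well:** The close-up wrist view showed old feet in the other two wells, so I never probed them. I felt down the left well in steps of 2 to 3 mm. There was no resistance through the 18–30 mm band where an old foot would sit. The nubs first resisted at about 45–49 mm deep.
- **Pushing home:** Friction past the nubs was roughly 5–10 N. The tube then stopped dead, with the tool at 0.1146 m against 0.1147 m predicted for the floor. The force rose to 21 N there, and I eased off before releasing.
- **Last checks:** After release the wrist force was about zero. The cap top was within about 1 mm of where a seated tube should appear in the wrist view, and the scene view agreed. The left tumbler was standing in the last view. I did not check the near tumbler and the jar again; the tube's foot passed over them with room to spare.
- **Disagreements:** The fixed cameras and the wrist camera differed by about 4 mm on where things stood, so I aligned on what the wrist camera showed. The force reading drifted by about 1 N during the descent, which I took for noise or light wall contact.

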